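# Put the tin away and bolt the counter drawer

### The job

Stand the squat metal tin upright in the empty half of the open counter drawer, setting it down rather than dropping it; push the drawer fully shut without slamming it, and then slide the bolt on top of the unit all the way home through its keeper. Leave the jars and the canister standing where they are.

Things in the scene. Friction and masses are not known exactly. Their poses are not given: they have to be found in the camera images.
- unit: Fixed pale-wood counter unit with one drawer, 300 mm wide (y), 240 mm deep (x), top board at height 100 mm. Origin: middle of the carcass' front edge, at counter level; x points into the unit, away from the drawer front, y to the left along the front. A glass shelf stands over it on four 10 mm posts at y = +-142 mm.
- shelf_rim (a point): Middle of the front rim (metal-edged) of the clear glass shelf, at its underside, height 236 mm, 39 mm behind the unit's front edge. The shelf is 300 mm wide, 6 mm thick behind its 10 mm rim, reaching 101 mm back from the rim. The rim is almost straight above the bolt's knob: a gripper pointing straight down onto the knob strikes it, one leaning towards the unit's front clears it.
- drawer (a joint): How far the plywood drawer is pulled out towards -x of the unit, m: 0 shut, 0.15 fully out; about 2 N of friction. Inside it is 50 mm deep, split by a middle wall (along x) into two halves 125 mm wide; the half at -y is empty, the half at +y, below the keeper, holds small fixed jars.
- bay (a point): Point on the floor of the drawer's empty half, mid-width, 48 mm behind the front panel's inner face; moves with the drawer, axes as the unit. Floor 16 mm above the counter; side and middle walls 6 mm thick, 50 mm high; free from 48 mm before to 156 mm behind this point. The unit's top board begins at the unit's front edge, its underside 72 mm above this floor.
- drawer_face (a point): Point on the outer face of the drawer's front panel, in front of the empty half, at height 70 mm; moves with the drawer. Panel 296 mm wide, 14 mm thick, from height 6 to 96 mm. A steel knob 20 mm across stands out 18 mm from its middle, 65 mm to the +y side of this point, at height 55 mm.
- bolt (a joint): Travel of the barrel bolt along +y of the unit, m: 0 drawn back, 0.045 fully home in the keeper (end stop). About 2 N of friction.
- bolt_knob (a point): Axis of the bolt's upright steel knob at its holding height, 136 mm; moves with the bolt. Round stud 14 mm across, top at 148 mm, 35 mm behind the unit's front edge, travelling from y = -45 to 0 mm of the unit. Its 10 mm rod lies along y at height 112 mm in two steel guides (14 mm along y, 30 mm along x, tops at 122 mm) at y = -90 and +40 mm.
- keeper (a point): Middle of the opening of the keeper, a 24 mm wide steel arch on the drawer's front panel (y = +72 mm of the unit, top at height 126 mm); moves with the drawer. When the drawer is shut it lines up with the rod, which passes right through it.
- tin: The tin to put away: squat round plain metal tin, 55 mm across, 50 mm high, about 0.12 kg, standing on the counter. Origin: centre of its underside; z up along its axis.
- jar_a: Bystander: tall amber glass jar with metal cap, 60 mm across, 115 mm high. Origin: centre of its underside.
- jar_b: Bystander: tall white jar, 56 mm across, 100 mm high. Origin: centre of its underside.
- canister: Bystander: big plain steel canister, 84 mm across, 150 mm high. Origin: centre of its underside.
Not all that is in view belongs to the job. Of the things that look like the tin, the middle-sized one is meant.

How it is judged:
By the outcome, as a careful person would: the job done as asked, in the order asked, and still so for the second after the job is handed in, with the robot touching nothing.
It also fails if it takes over 61 s, if anything falls off the work surface, if the arm or the gripper's body presses on something with over 40 N, if the wrist force passes 120 N, or if a joint passes its speed limit or range.

### The arm

A 6-joint arm with a two-finger parallel gripper is mounted at the origin on the work surface. World frame = base frame: x ahead of the robot, y to its left, z up, the work surface at z = 0. Lengths are in m, angles in rad, forces in N, time in s.
With the tool pointing down it reaches from about 0.35 to 0.85 m from the base axis. Payload 8.1 kg.
Tool frame: the origin (TCP) lies midway between the tips of the shut fingers; the grasp point (between the pads) lies 19 mm behind it; z points along the fingers, y is the direction in which the jaws open and shut (so a half turn about z gives the same grasp; the last joint's range is limited). The gripper opens to 93 mm and grips with 3 to 60 N. Pads are 15 mm wide; open, the fingers measure 128 mm over their backs; the gripper's body (75 mm by 188 mm) begins 65 mm behind the grasp point.
Start: joints at [-1.329, 0.13, 1.488, -0, 1.523, -0.085], TCP at [0.193, -0.568, 0.219] pointing down, gripper open.
Joint ranges: [-2.96, 2.96], [-0.89, 2.26], [0.02, 2.5], [-1.34, 4.48], [0, 2.73], [-2.66, 2.66]. Speed limits (rad/s): [2.39, 2.39, 2.79, 3.14, 3.14, 3.14].

### API

Orientations are given as a rotation vector (axis times angle).
In Python, from plant import robot gives the robot as it stands. The module is installed in compiled form; this text tells all that it offers.
- The arm moves only by the shell command python3 -m pendant 'ROWS' [FORCE]. ROWS is JSON, a list of rows, each an object with "translation": the shift along the tool's x, y, z in mm, a list of three; "twist": the turn, a rotation vector about the tool's x, y, z in rad, a list of three; "grip": the opening, from -1 (shut) to 1 (fully open). A call has exactly 10 rows; each row shifts and turns the pose as measured when the row begins, along the tool's axes as they then stand; what a row does not reach is not made up. A row lasts 1/10 s, in which the tool goes at most 50 mm and 8.59 degrees, less where a joint would pass 70% of its speed; a pose out of reach is approached as far as the arm can. A call is refused whole if a number of a shift passes 50 or a number of a turn 0.15, either way. A call with a gripper value outside its range is refused whole. The fingers move at their own pace and stop on an object; FORCE is the grip in N (left out, the last holds). Time passes only in rows, so rows that do not move let the fingers close, or fill a call up. It gives the time, the measured TCP pose, the force and the opening at its end, in the units of the state.
- robot.read_state(): the state, without advancing time (a new reading comes with each control period).
- robot.read_camera(name): name is "scene" or "side" or "wrist"; returns (picture, depth): 384x512x3 uint8, red, green, blue; 384x512 float32, m along the optical axis (not along the pixel's ray), 0 where there is no reading.
- robot.camera_info(name): a dict with "vertical_fov" (degrees; the focal length in pixels is half the picture's height over the tangent of half this angle, whatever the lens; pixels are square), "cx", "cy" (the principal point, pixels), "D" ([k1, k2, p1, p2, k3] as OpenCV has them; the pictures are not rectified), "cam_to_world" (4x4, takes a point from camera to world coordinates). Camera axes: x right, y up, looking along -z (the intrinsics and any distortion apply to the point x, -y, -z); pixel columns grow to the right and rows downward; lengths in m; the calibration is good to about 2 mm. A picture is of the moment at which its call begins: read the wrist's pose just before it. camera_info takes no time and is no camera call; for the wrist camera it gives the pose at the moment of the call.
- robot.close_job(): hands the job in, once; it reports no verdict.
The state is a dict: "t": time; "q": joint angles; "dq": joint speeds; "joint_torque": joint torques, N m; "tool_pos": TCP position; "orientation": TCP orientation; "force": force on the tool from outside, world axes, zero at the start; "wrist_torque": the same for the moment, N m; "opening": finger opening in m.
Only numpy, scipy, OpenCV 4.12 (cv2) and the standard library are available. Lean on these libraries where they do the work, as an engineer would, in place of code of your own. Each camera call takes 0.05 s, during which the arm holds its last target. There are 200 camera calls.

## Working session

There is one attempt and no reset: what is moved stays moved. The work goes in short steps, Python scripts to look and compute and a shell command to move; the robot and the scene stay as the last step left them, time stands still between calls to the robot, and variables do not carry over. Pictures are saved under pics/ and viewed, about 8 in all and at most 12, crops included, and the job is handed in when it is done.

```bash
mkdir -p pics; cat > h.py <<'E'
import numpy as np, cv2
from scipy.spatial.transform import Rotation as R
from plant import robot
def grab(n):
    i=robot.camera_info(n); p,d=robot.read_camera(n); return i,p,d
def pts(i,d,uv):
    uv=np.array(uv,float).reshape(-1,2); f=d.shape[0]/2/np.tan(np.radians(i["vertical_fov"])/2)
    K=np.array([[f,0,i["cx"]],[0,f,i["cy"]],[0,0,1]])
    n=cv2.undistortPoints(uv[:,None],K,np.array(i["D"],float))[:,0]
    z=d[uv[:,1].astype(int),uv[:,0].astype(int)]
    P=np.c_[n[:,0]*z,-n[:,1]*z,-z,np.ones(len(z))]
    return np.where(z[:,None]>0,(P@np.array(i["cam_to_world"]).T)[:,:3],np.nan)
def cloud(i,d):
    h,w=d.shape; u,v=np.meshgrid(np.arange(w),np.arange(h))
    return pts(i,d,np.c_[u.ravel(),v.ravel()]).reshape(h,w,3)
def proj(i,P,h=384):
    f=h/2/np.tan(np.radians(i["vertical_fov"])/2)
    K=np.array([[f,0,i["cx"]],[0,f,i["cy"]],[0,0,1]])
    C=np.linalg.inv(np.array(i["cam_to_world"])); P=np.array(P,float).reshape(-1,3)
    c=P@C[:3,:3].T+C[:3,3]; c=c*[1,-1,-1]
    return cv2.projectPoints(c,np.zeros(3),np.zeros(3),K,np.array(i["D"],float))[0][:,0]
def save(n,p): cv2.imwrite(n,np.ascontiguousarray(p[:,:,::-1]))
E
python3 - <<'E'
from h import *
for n in("scene","side"):
    i,p,d=grab(n); np.savez(f"{n}0.npz",p=p,d=d,c=cloud(i,d)); save(f"pics/{n}0.png",p)
    print(n,np.round(np.array(i["cam_to_world"]),3).tolist(),i["vertical_fov"])
s=robot.read_state();print(s)
E
```

```text
scene [[-0.957, 0.273, -0.096, 0.435], [-0.289, -0.911, 0.296, 0.509], [-0.007, 0.311, 0.95, 1.491], [0.0, 0.0, 0.0, 1.0]] 47.554330111813655
side [[-0.91, 0.265, -0.318, 0.195], [-0.414, -0.571, 0.709, 0.945], [0.007, 0.777, 0.63, 0.935], [0.0, 0.0, 0.0, 1.0]] 56.682744879479955
{'t': 0.1, 'q': array([-1.32939311e+00,  1.31101038e-01,  1.48917156e+00,  8.56876199e-06,
        1.52301052e+00, -8.53924178e-02]), 'dq': array([-9.04962712e-05, -1.17897800e-03, -3.51536440e-03,  1.94635114e-03,
        2.01646916e-03, -9.33333489e-04]), 'joint_torque': array([ 5.11291892e-04, -5.61339855e+01, -4.93096447e+01,  7.69961276e-02,
        2.91023590e-02, -5.63705055e-05]), 'tool_pos': array([ 0.19250967, -0.5677289 ,  0.21768251]), 'orientation': array([-3.09808400e+00, -5.10773307e-01,  1.93416702e-04]), 'force': array([ 0.00404744, -0.77849201, -0.14676611]), 'wrist_torque': array([-0.01045856,  0.01771872, -0.02347739]), 'opening': 0.09284786080569778}
```

View pics/scene0.png

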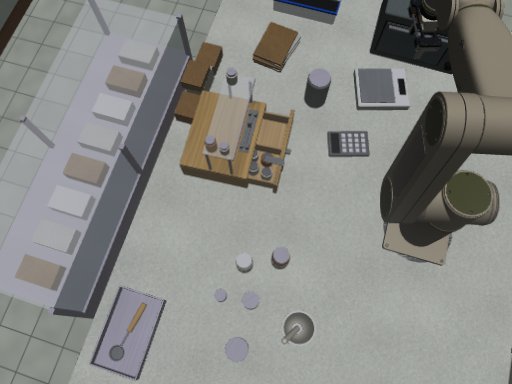

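View pics/side0.png

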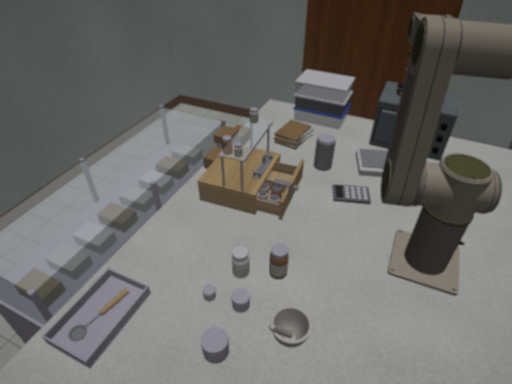

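Scene view: the three tin-like things are small (221,295), middle (250,300) and large (236,349). The middle one should be about 55 mm across. The unit is around (240,145) with the drawer open to the right, and the jars are at (244,262) and (281,257). The canister is at (317,88). I'll measure these and confirm in one enlarged crop.

```bash
python3 - <<'E'
from h import *
z=np.load("scene0.npz");p,d,c=z["p"],z["d"],z["c"]
def circ(m,name):
    n,l,s,ce=cv2.connectedComponentsWithStats(m.astype(np.uint8))
    for k in range(1,n):
        if s[k,4]>25:
            P=c[l==k]; print(name,ce[k].round(),s[k,4],"z",np.median(P[:,2]).round(3),"mid",((P.max(0)+P.min(0))/2).round(4)[:2],"ext",np.ptp(P,axis=0).round(3)[:2])
H=c[:,:,2]; reg=np.zeros_like(H,bool); reg[235:384,200:330]=1; 
circ(reg&(H>.02)&(H<.2),"obj")
for k,(u,v,) in {"tinM":(250,300),"S":(221,295),"L":(236,349)}.items(): print(k,c[v,u])
reg[:]=0; reg[60:110,295:340]=1; circ(reg&(H>.13)&(H<.17),"can")
for b in((.09,.104),):
    reg[:]=0; reg[80:200,170:300]=1; circ(reg&(H>b[0])&(H<b[1]),"top")
a=cv2.resize(p[240:370,195:325],(600,600),interpolation=cv2.INTER_CUBIC)[:, :400]
b=cv2.resize(p[85:195,170:305],(0,0),fx=4.4,fy=4.4,interpolation=cv2.INTER_CUBIC)
a=cv2.resize(p[270:370,200:270],(200,286),interpolation=cv2.INTER_CUBIC)
o=np.zeros((484,800,3),np.uint8);o[:b.shape[0],:594]=b[:484];o[:286,600:]=a;save("pics/crop1.png",o)
E
```

```text
obj [280. 257.] 325 z 0.113 mid [0.4368 0.2559] ext [0.06  0.057]
obj [244. 262.] 271 z 0.099 mid [0.5434 0.3033] ext [0.055 0.052]
obj [220. 295.] 120 z 0.037 mid [0.589  0.4234] ext [0.039 0.039]
obj [250. 300.] 225 z 0.05 mid [0.4899 0.4113] ext [0.052 0.054]
obj [298. 328.] 883 z 0.065 mid [0.3214 0.4543] ext [0.108 0.112]
obj [237. 349.] 431 z 0.066 mid [0.4854 0.5677] ext [0.072 0.069]
tinM [0.49018942 0.41314168 0.05228877]
S [0.58592863 0.42447032 0.04028777]
L [0.48754055 0.56863512 0.07075481]
can [319.  79.] 411 z 0.148 mid [ 0.4763 -0.3894] ext [0.083 0.087]
top [219. 139.] 2759 z 0.099 mid [ 0.7873 -0.1216] ext [0.343 0.348]
top [286. 134.] 187 z 0.096 mid [ 0.5329 -0.1677] ext [0.025 0.194]
top [278. 175.] 80 z 0.095 mid [ 0.5193 -0.0081] ext [0.017 0.072]
```

View pics/crop1.png

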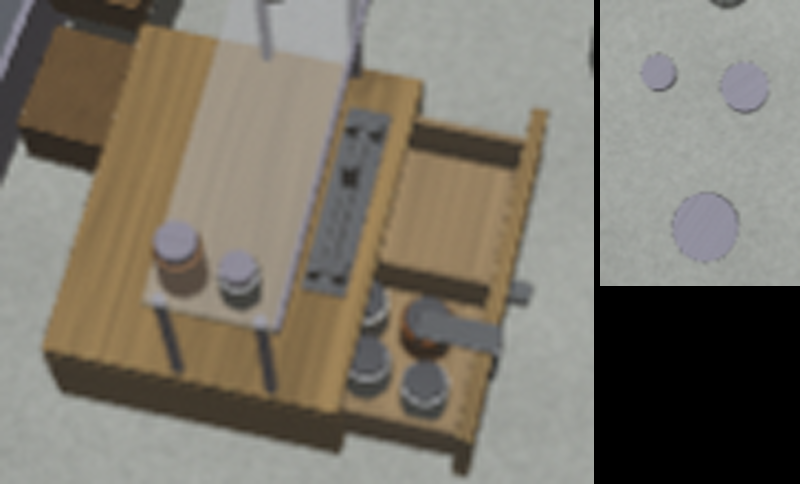

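The crop confirms it. The middle tin measures 52–54 mm across with its top at z=0.050, against about 39 mm for the small one and 71 mm for the large one, so it is the right one, at (0.490, 0.412). The empty drawer half is the −y one, upper in the picture. Next I need the unit's frame.

```bash
python3 - <<'E'
from h import *
from scipy.optimize import least_squares
z=np.load("scene0.npz");c=z["c"];H=c[:,:,2]
reg=np.zeros_like(H,bool);reg[95:195,274:300]=1
P=c[reg&(H>.088)&(H<.102)][:,:2]
vx,vy,x0,y0=cv2.fitLine(P.astype(np.float32),cv2.DIST_HUBER,0,.01,.01).ravel()
if vy<0: vx,vy=-vx,-vy
yaw=np.arctan2(-vx,vy); print("yaw from panel",np.degrees(yaw),len(P))
ex=np.array([np.cos(yaw),np.sin(yaw)]);ey=np.array([-ex[1],ex[0]])
a,b=P@ex,P@ey; print("panel top: x",np.percentile(a,[1,50,99]),"y",b.min(),b.max(),"w",np.ptp(b))
reg[:]=0;reg[80:200,170:274]=1
M=reg&(H>.092)&(H<.106);Q=c[M][:,:2]
A,B=Q@ex,Q@ey
ymid=(b.min()+b.max())/2
for t in np.arange(-.13,.14,.04):
    m=abs(B-ymid-t)<.012; print("board y",t.round(2),"x",A[m].min().round(4),A[m].max().round(4),end=";")
m=(A<A.min()+.12);print("\nboard y ext near front",B[m].min(),B[m].max())
xf=np.median([A[abs(B-ymid-t)<.008].min() for t in np.arange(-.13,.14,.02)])
o=ex*xf+ey*(ymid); print("origin",o,"drawer out",xf-np.median(a)-.007+0)
# image edge check, both cameras: project model
def W(x,y,zz): return [*(o+ex*x+ey*y),zz]
out=[]
dr=xf-np.median(a)-.007
for n,f in(("scene",5),("side",5)):
    i=robot.camera_info(n);p=np.load(n+"0.npz")["p"]
    L=[[W(0,-.15,.1),W(0,.15,.1),W(.24,.15,.1),W(.24,-.15,.1)],
       [W(-dr-.014,-.148,.096),W(-dr-.014,.148,.096),W(-dr,.148,.096),W(-dr,-.148,.096)],
       [W(.039,-.15,.236),W(.039,.15,.236),W(.14,.15,.236),W(.14,-.15,.236)],
       [W(.028,-.045,.148),W(.035,-.038,.148),W(.042,-.045,.148),W(.035,-.052,.148)],[W(.035,-.045,.1),W(.035,-.045,.148)]]
    u0,v0=(172,82) if n=="scene" else(195,105)
    im=cv2.resize(p[v0:v0+115,u0:u0+130],None,fx=3,fy=3,interpolation=cv2.INTER_CUBIC) 
    for l in L:
        q=(proj(i,l)-[u0,v0]+.5)*3
        cv2.polylines(im,[np.round(q).astype(int)],True,(255,0,0),1)
    out.append(im)
save("pics/ov.png",np.hstack(out))
print("ex",ex,"ey",ey,"bay",W(-dr+.048,-.0655,.016))
E
```

```text
yaw from panel 4.4073815 281
panel top: x [0.51046085 0.51807241 0.52553529] y -0.3075567762515082 -0.011128622732579519 w 0.29642815351892865
board y -0.13 x 0.617 0.8548;board y -0.09 x 0.6169 0.8542;board y -0.05 x 0.6149 0.8539;board y -0.01 x 0.6145 0.8546;board y 0.03 x 0.6156 0.8552;board y 0.07 x 0.5503 0.8558;board y 0.11 x 0.6159 0.8556;
board y ext near front -0.313860518376033 -0.01036783145349593
origin [ 0.62624313 -0.11154735] drawer out 0.09074671171440118
ex [0.99704283 0.07684749] ey [-0.07684749  0.99704283] bay [np.float64(0.5886563400683266), np.float64(-0.18013862828124308), 0.016]
```

View pics/ov.png

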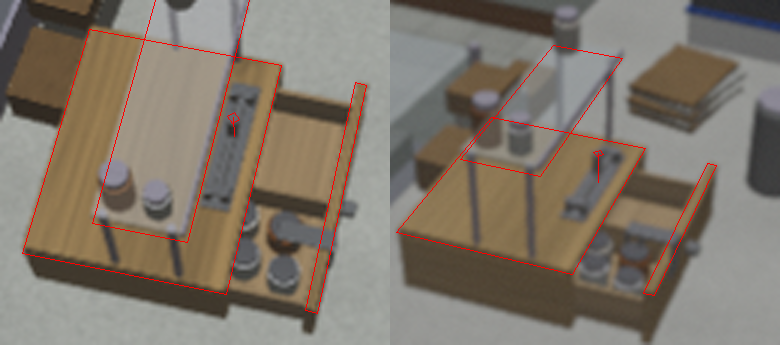

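The projected unit model lies on the picture edges in both views: origin (0.626, −0.112), yaw 4.4°, drawer out about 91 mm. Starting the transfer to the tin now.

```bash
cat >> h.py <<'E'
O=np.array([.6262,-.1115]);YAW=np.radians(4.407)
def U(x,y): return O+R.from_euler('z',YAW).as_matrix()[:2,:2]@[x,y]
def go(pos,yawx=None,lean=0):
    """tool-frame shift (mm) and twist to reach pos; tool x at yawx deg, leaning about tool y"""
    s=robot.read_state();Rc=R.from_rotvec(s["orientation"])
    d=Rc.inv().apply(np.array(pos)-s["tool_pos"])*1000
    print("t",round(s["t"],2),"tcp",s["tool_pos"].round(4),"F",s["force"].round(1),"open",round(s["opening"],4),"q",s["q"].round(2))
    print("shift mm",d.round(1))
    if yawx is not None:
        Rt=R.from_euler('z',yawx,degrees=True)*R.from_euler('x',180,degrees=True)*R.from_euler('y',lean,degrees=True)
        print("twist",(Rc.inv()*Rt).as_rotvec().round(3))
E
python3 -m pendant '[{"translation":[32,-37,0],"twist":[0,0,0],"grip":0.6},{"translation":[32,-37,0],"twist":[0,0,0],"grip":0.6},{"translation":[32,-37,0],"twist":[0,0,0],"grip":0.6},{"translation":[32,-37,0],"twist":[0,0,0],"grip":0.6},{"translation":[32,-37,0],"twist":[0,0,0],"grip":0.6},{"translation":[32,-37,0],"twist":[0,0,0],"grip":0.6},{"translation":[32,-37,0],"twist":[0,0,0],"grip":0.6},{"translation":[32,-37,0],"twist":[0,0,0],"grip":0.6},{"translation":[32,-37,0],"twist":[0,0,0],"grip":0.6},{"translation":[32,-37,0],"twist":[0,0,0],"grip":0.6}]' 20
python3 -c "
from h import *
go([.49,.412,.219],90)"
```

```text
t: 1.1
tool_pos: [0.3765, -0.1058, 0.2127]
orientation: [-3.092, -0.492, 0.003]
force: [1.1, -0.6, -0.9]
opening: 0.0742
t 1.1 tcp [ 0.3765 -0.1058  0.2127] F [ 1.1 -0.6 -0.9] open 0.0742 q [-0.41 -0.46  2.02  0.01  1.58  0.84]
shift mm [ 268.6 -457.1   -1.3]
twist [-0.01  -0.007 -1.255]
```

```bash
python3 -m pendant '[{"translation":[25,-43,0],"twist":[0,0,0],"grip":0.6},{"translation":[25,-43,0],"twist":[0,0,0],"grip":0.6},{"translation":[25,-43,0],"twist":[0,0,0],"grip":0.6},{"translation":[25,-43,0],"twist":[0,0,0],"grip":0.6},{"translation":[25,-43,0],"twist":[0,0,0],"grip":0.6},{"translation":[25,-43,0],"twist":[0,0,0],"grip":0.6},{"translation":[25,-43,0],"twist":[0,0,0],"grip":0.6},{"translation":[25,-43,0],"twist":[0,0,0],"grip":0.6},{"translation":[25,-43,0],"twist":[0,0,0],"grip":0.6},{"translation":[25,-43,0],"twist":[0,0,0],"grip":0.6}]'
python3 -m pendant '[{"translation":[0,0,0],"twist":[0,0,-0.14],"grip":0.6},{"translation":[0,0,0],"twist":[0,0,-0.14],"grip":0.6},{"translation":[0,0,0],"twist":[0,0,-0.14],"grip":0.6},{"translation":[0,0,0],"twist":[0,0,-0.14],"grip":0.6},{"translation":[0,0,0],"twist":[0,0,-0.14],"grip":0.6},{"translation":[0,0,0],"twist":[0,0,-0.14],"grip":0.6},{"translation":[0,0,0],"twist":[0,0,-0.14],"grip":0.6},{"translation":[0,0,0],"twist":[0,0,-0.14],"grip":0.6},{"translation":[0,0,0],"twist":[0,0,-0.14],"grip":0.6},{"translation":[0,0,0],"twist":[0,0,0],"grip":0.6}]'
python3 - <<'E'
from h import *
go([.49,.412,.15],90)
i,p,d=grab("wrist");c=cloud(i,d);H=c[:,:,2]
n,l,s,ce=cv2.connectedComponentsWithStats(((H>.043)&(H<.057)).astype(np.uint8))
for k in range(1,n):
    if s[k,4]>300:
        P=c[l==k];(x,y),r=cv2.minEnclosingCircle(P[:,:2].astype(np.float32));print(ce[k].round(),s[k,4],x,y,r,"z",np.median(P[:,2]))
save("pics/w1.png",p)
E
```

```text
t: 2.1
tool_pos: [0.4752, 0.3844, 0.2146]
orientation: [-3.093, -0.495, 0.003]
force: [1.7, 0.3, 0.5]
opening: 0.0748
t: 3.1
tool_pos: [0.4702, 0.3901, 0.2029]
orientation: [-2.139, -2.281, 0.021]
force: [-0.2, 0.3, -0.2]
opening: 0.0742
t 3.1 tcp [0.4702 0.3901 0.2029] F [-0.2  0.3 -0.2] open 0.0742 q [0.6  0.18 1.46 0.01 1.52 0.54]
shift mm [20.5 22.2 52.5]
twist [-0.019 -0.     0.064]
[105. 121.] 951 0.32010117173194885 0.44948047399520874 0.04259001836180687 z 0.05041509853095022
[274. 164.] 1660 0.49124670028686523 0.41047006845474243 0.027530808001756668 z 0.04911983532470232
```

View pics/w1.png

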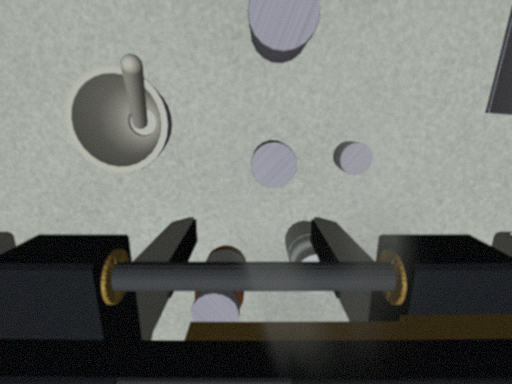

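Wrist view: the middle tin is at (274,164), measured (0.4912, 0.4105) with radius 27.5 mm. The small one is right of it at (352,158), the large one above at (284,20), and the jars are well clear below. Descending.

```bash
python3 -m pendant '[{"translation":[10,11,0],"twist":[0,0,0.03],"grip":0.6},{"translation":[10,10,0],"twist":[-0.02,0,0.03],"grip":0.6},{"translation":[0,0,20],"twist":[0,0,0],"grip":0.6},{"translation":[0,0,20],"twist":[0,0,0],"grip":0.6},{"translation":[0,0,20],"twist":[0,0,0],"grip":0.6},{"translation":[0,0,20],"twist":[0,0,0],"grip":0.6},{"translation":[0,0,20],"twist":[0,0,0],"grip":0.6},{"translation":[0,0,15],"twist":[0,0,0],"grip":0.6},{"translation":[0,0,10],"twist":[0,0,0],"grip":0.6},{"translation":[0,0,0],"twist":[0,0,0],"grip":0.6}]'
python3 -c "
from h import *
go([.4912,.4107,.014],90)"
```

```text
t: 4.15
tool_pos: [0.4912, 0.4116, 0.0719]
orientation: [2.272, 2.168, 0.001]
force: [-0.1, -0.1, 0.2]
opening: 0.0745
t 4.15 tcp [0.4912 0.4116 0.0719] F [-0.1 -0.1  0.2] open 0.0745 q [ 0.62  0.35  1.51 -0.    1.28  0.67]
shift mm [-0.9 -0.  57.9]
twist [ 0.001  0.    -0.047]
```

```bash
python3 -m pendant '[{"translation":[-1,0,15],"twist":[0,0,-0.04],"grip":0.6},{"translation":[0,0,15],"twist":[0,0,0],"grip":0.6},{"translation":[0,0,12],"twist":[0,0,0],"grip":0.6},{"translation":[0,0,8],"twist":[0,0,0],"grip":0.6},{"translation":[0,0,5],"twist":[0,0,0],"grip":0.6},{"translation":[0,0,2],"twist":[0,0,0],"grip":0.6},{"translation":[0,0,0],"twist":[0,0,0],"grip":0.6},{"translation":[0,0,0],"twist":[0,0,0],"grip":-0.5},{"translation":[0,0,0],"twist":[0,0,0],"grip":-0.5},{"translation":[0,0,0],"twist":[0,0,0],"grip":-0.5}]' 20
python3 -m pendant '[{"translation":[0,0,0],"twist":[0,0,0],"grip":-0.5},{"translation":[0,0,0],"twist":[0,0,0],"grip":-0.5},{"translation":[0,0,-10],"twist":[0,0,0],"grip":-0.5},{"translation":[0,0,-20],"twist":[0,0,0],"grip":-0.5},{"translation":[0,0,-30],"twist":[0,0,0],"grip":-0.5},{"translation":[0,0,-40],"twist":[0,0,0],"grip":-0.5},{"translation":[0,0,-40],"twist":[0,0,0],"grip":-0.5},{"translation":[0,0,-40],"twist":[0,0,0],"grip":-0.5},{"translation":[0,0,-30],"twist":[0,0,0],"grip":-0.5},{"translation":[0,0,0],"twist":[0,0,0],"grip":-0.5}]'
python3 -c "
from h import *
go([*U(-.046,-.0655),.2],4.4)"
```

```text
t: 5.15
tool_pos: [0.4942, 0.4131, 0.0169]
orientation: [2.234, 2.206, 0.012]
force: [-1.3, -1.0, -0.5]
opening: 0.0551
t: 6.15
tool_pos: [0.4914, 0.4109, 0.2379]
orientation: [2.234, 2.206, 0.009]
force: [0.4, -0.5, -0.3]
opening: 0.0546
t 6.15 tcp [0.4914 0.4109 0.2379] F [ 0.4 -0.5 -0.3] open 0.0546 q [ 0.62  0.23  1.35 -0.    1.56  0.63]
shift mm [-590.1  101.4   37. ]
twist [ 0.002 -0.006  1.481]
```

```bash
python3 -m pendant '[{"translation":[0,0,0],"twist":[0,0,0.148],"grip":-0.5},{"translation":[0,0,0],"twist":[0,0,0.148],"grip":-0.5},{"translation":[0,0,0],"twist":[0,0,0.148],"grip":-0.5},{"translation":[0,0,0],"twist":[0,0,0.148],"grip":-0.5},{"translation":[0,0,0],"twist":[0,0,0.148],"grip":-0.5},{"translation":[0,0,0],"twist":[0,0,0.148],"grip":-0.5},{"translation":[0,0,0],"twist":[0,0,0.148],"grip":-0.5},{"translation":[0,0,0],"twist":[0,0,0.148],"grip":-0.5},{"translation":[0,0,0],"twist":[0,0,0.148],"grip":-0.5},{"translation":[0,0,0],"twist":[0,0,0.148],"grip":-0.5}]'
python3 -c "
from h import *
go([*U(-.046,-.0655),.22],4.4)"
```

```text
t: 7.15
tool_pos: [0.4879, 0.4082, 0.2288]
orientation: [3.137, 0.087, -0.005]
force: [-0.4, -0.2, -1.3]
opening: 0.0548
t 7.15 tcp [0.4879 0.4082 0.2288] F [-0.4 -0.2 -1.3] open 0.0548 q [ 0.62  0.23  1.36 -0.    1.56  2.13]
shift mm [ 64.8 593.   10.6]
twist [ 0.003  0.003 -0.022]
```

```bash
python3 -m pendant '[{"translation":[4,40,-1],"twist":[0,0,0],"grip":-0.5},{"translation":[4,40,-1],"twist":[0,0,0],"grip":-0.5},{"translation":[4,40,-1],"twist":[0,0,0],"grip":-0.5},{"translation":[4,40,-1],"twist":[0,0,0],"grip":-0.5},{"translation":[4,40,-1],"twist":[0,0,0],"grip":-0.5},{"translation":[4,40,-1],"twist":[0,0,0],"grip":-0.5},{"translation":[4,40,-1],"twist":[0,0,0],"grip":-0.5},{"translation":[4,40,-1],"twist":[0,0,0],"grip":-0.5},{"translation":[4,40,-1],"twist":[0,0,0],"grip":-0.5},{"translation":[4,40,-1],"twist":[0,0,0],"grip":-0.5}]'
python3 -m pendant '[{"translation":[4,40,0],"twist":[0,0,0],"grip":-0.5},{"translation":[4,40,0],"twist":[0,0,0],"grip":-0.5},{"translation":[4,40,0],"twist":[0,0,0],"grip":-0.5},{"translation":[4,30,0],"twist":[0,0,0],"grip":-0.5},{"translation":[3,20,0],"twist":[0,0,0],"grip":-0.5},{"translation":[3,10,0],"twist":[0,0,0],"grip":-0.5},{"translation":[0,0,0],"twist":[0,0,0],"grip":-0.5},{"translation":[0,0,0],"twist":[0,0,0],"grip":-0.5},{"translation":[0,0,0],"twist":[0,0,0],"grip":-0.5},{"translation":[0,0,0],"twist":[0,0,0],"grip":-0.5}]'
python3 -c "
from h import *
go([*U(-.046,-.0655),.15],4.4)
i,p,d=grab('wrist');save('pics/w2.png',p)"
```

```text
t: 8.15
tool_pos: [0.5417, -0.0002, 0.2267]
orientation: [3.134, 0.088, -0.03]
force: [0.8, 0.3, -1.5]
opening: 0.0543
t: 9.15
tool_pos: [0.5691, -0.1877, 0.2176]
orientation: [3.138, 0.081, -0.047]
force: [-0.6, 0.5, -1.8]
opening: 0.055
t 9.15 tcp [ 0.5691 -0.1877  0.2176] F [-0.6  0.5 -1.8] open 0.055 q [-0.4   0.16  1.46 -0.01  1.55  1.12]
shift mm [18.7 -6.6 67.1]
twist [ 0.001  0.03  -0.025]
```

View pics/w2.png

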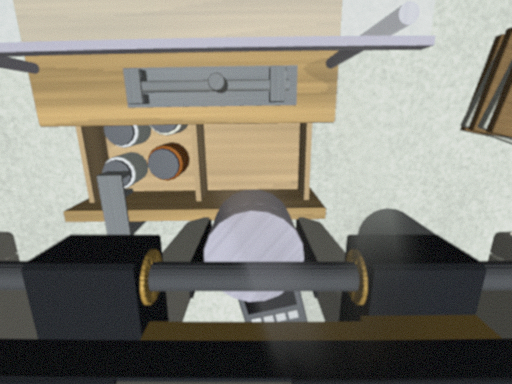

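Wrist view: the tin is held between the pads at (255,245). The empty bay lies between the middle wall (200,165) and side wall (305,165), the panel is at row 207, and the bolt knob is at (217,82). I'll check the bay edges from this near view.

```bash
python3 - <<'E'
from h import *
i,p,d=grab('wrist');c=cloud(i,d)
Rz=R.from_euler('z',YAW).as_matrix()[:2,:2]
u=np.concatenate([(c[:,:,:2]-O)@Rz,c[:,:,2:]],2)
def m(s,n):
    P=u[s].reshape(-1,3);P=P[~np.isnan(P[:,0])];print(n,np.percentile(P,5,0).round(4),np.median(P,0).round(4),np.percentile(P,95,0).round(4))
col=u[60:225,270]; print("col270"); print(np.c_[np.arange(60,225),col][::4].round(3)[8:])
row=u[165,185:325];print("row165");print(np.c_[np.arange(185,325),row][::3].round(3))
m(np.s_[77:82,214:221],"knob top")
m(np.s_[230:260,240:275],"tin top")
E
```

```text
col270
[[ 9.20e+01  3.00e-02 -8.90e-02  1.21e-01]
 [ 9.60e+01  2.60e-02 -8.90e-02  1.21e-01]
 [ 1.00e+02  2.30e-02 -8.90e-02  1.22e-01]
 [ 1.04e+02  2.00e-02 -9.00e-02  1.02e-01]
 [ 1.08e+02  1.60e-02 -9.00e-02  9.90e-02]
 [ 1.12e+02  1.20e-02 -9.00e-02  1.00e-01]
 [ 1.16e+02  9.00e-03 -9.00e-02  1.00e-01]
 [ 1.20e+02  5.00e-03 -9.00e-02  1.00e-01]
 [ 1.24e+02 -3.00e-03 -9.50e-02  1.50e-02]
 [ 1.28e+02 -8.00e-03 -9.50e-02  1.50e-02]
 [ 1.32e+02 -1.30e-02 -9.50e-02  1.60e-02]
 [ 1.36e+02 -1.80e-02 -9.50e-02  1.50e-02]
 [ 1.40e+02 -2.30e-02 -9.50e-02  1.40e-02]
 [ 1.44e+02 -2.90e-02 -9.50e-02  1.40e-02]
 [ 1.48e+02 -3.40e-02 -9.50e-02  1.40e-02]
 [ 1.52e+02 -3.90e-02 -9.50e-02  1.60e-02]
 [ 1.56e+02 -4.50e-02 -9.50e-02  1.50e-02]
 [ 1.60e+02 -5.00e-02 -9.50e-02  1.50e-02]
 [ 1.64e+02 -5.50e-02 -9.50e-02  1.60e-02]
 [ 1.68e+02 -6.10e-02 -9.50e-02  1.50e-02]
 [ 1.72e+02 -6.70e-02 -9.50e-02  1.50e-02]
 [ 1.76e+02 -7.20e-02 -9.50e-02  1.40e-02]
 [ 1.80e+02 -7.80e-02 -9.50e-02  1.40e-02]
 [ 1.84e+02 -8.40e-02 -9.40e-02  1.50e-02]
 [ 1.88e+02 -9.00e-02 -9.40e-02  1.50e-02]
 [ 1.92e+02 -9.00e
[... 1871 characters left out ...]
 1.50e-02]
 [ 2.90e+02 -5.80e-02 -1.22e-01  1.50e-02]
 [ 2.93e+02 -5.80e-02 -1.26e-01  1.50e-02]
 [ 2.96e+02 -5.80e-02 -1.30e-01  1.40e-02]
 [ 2.99e+02 -5.70e-02 -1.33e-01  2.10e-02]
 [ 3.02e+02 -5.30e-02 -1.33e-01  4.30e-02]
 [ 3.05e+02 -4.80e-02 -1.33e-01  6.50e-02]
 [ 3.08e+02 -4.80e-02 -1.36e-01  6.60e-02]
 [ 3.11e+02 -6.10e-02 -1.54e-01 -1.00e-03]
 [ 3.14e+02 -6.10e-02 -1.58e-01  1.00e-03]
 [ 3.17e+02 -6.20e-02 -1.62e-01 -1.00e-03]
 [ 3.20e+02 -6.20e-02 -1.66e-01 -0.00e+00]
 [ 3.23e+02 -6.20e-02 -1.71e-01 -1.00e-03]]
knob top [ 0.0373 -0.0476  0.1463] [ 0.0388 -0.0451  0.1471] [ 0.0404 -0.0427  0.1482]
tin top [-0.0626 -0.0821  0.249 ] [-0.0549 -0.0736  0.25  ] [-0.0472 -0.0654  0.251 ]
```

```bash
python3 -m pendant '[{"translation":[9,-2,0],"twist":[0,0.03,-0.025],"grip":-0.5},{"translation":[8,-1,0],"twist":[0,0,0],"grip":-0.5},{"translation":[0,0,15],"twist":[0,0,0],"grip":-0.5},{"translation":[0,0,15],"twist":[0,0,0],"grip":-0.5},{"translation":[0,0,15],"twist":[0,0,0],"grip":-0.5},{"translation":[0,0,10],"twist":[0,0,0],"grip":-0.5},{"translation":[0,0,5],"twist":[0,0,0],"grip":-0.5},{"translation":[0,0,0],"twist":[0,0,0],"grip":-0.5},{"translation":[0,0,0],"twist":[0,0,0],"grip":-0.5},{"translation":[0,0,0],"twist":[0,0,0],"grip":-0.5}]'
python3 - <<'E'
from h import *
go([*U(-.047,-.069),.032],4.4)
i,p,d=grab('wrist');c=cloud(i,d)
Rz=R.from_euler('z',YAW).as_matrix()[:2,:2]
u=np.concatenate([(c[:,:,:2]-O)@Rz,c[:,:,2:]],2)
H=u[:,:,2]
f=(H>.062)&(H<.07)&(u[:,:,0]>-.09)&(u[:,:,0]<0)
h,e=np.histogram(u[f][:,1],np.arange(-.16,.16,.002));print([(round(a,3),b) for a,b in zip(e,h) if b>8])
f=(H>.09)&(H<.104)&(u[:,:,0]<-.02)&(u[:,:,1]<.04);print("panel x",np.percentile(u[f][:,0],[2,50,98]))
E
```

```text
t: 10.25
tool_pos: [0.5865, -0.182, 0.1501]
orientation: [-3.139, -0.126, 0.0]
force: [0.6, -0.5, -1.9]
opening: 0.0549
t 10.25 tcp [ 0.5865 -0.182   0.1501] F [ 0.6 -0.5 -1.9] open 0.0549 q [-0.38  0.21  1.53  0.    1.41  1.11]
shift mm [ -2.    1.8 118.1]
twist [-0.     0.     0.004]
[(np.float64(-0.14), np.int64(87)), (np.float64(-0.138), np.int64(154)), (np.float64(-0.136), np.int64(163)), (np.float64(-0.134), np.int64(119)), (np.float64(-0.01), np.int64(36)), (np.float64(-0.008), np.int64(162)), (np.float64(-0.006), np.int64(149)), (np.float64(-0.004), np.int64(139)), (np.float64(-0.002), np.int64(14)), (np.float64(0.016), np.int64(13)), (np.float64(0.018), np.int64(29)), (np.float64(0.02), np.int64(40)), (np.float64(0.022), np.int64(49)), (np.float64(0.024), np.int64(47)), (np.float64(0.026), np.int64(44)), (np.float64(0.028), np.int64(59)), (np.float64(0.03), np.int64(57)), (np.float64(0.032), np.int64(56)), (np.float64(0.034), np.int64(58)), (np.float64(0.036), np.int64(45)), (np.float64(0.038), np.int64(44)), (np.float64(0.04), np.int64(46)), (np.float64(0.042), np.int64(40)
[... 1071 characters left out ...]
p.int64(80))]Traceback (most recent call last):
  File "<stdin>", line 9, in <module>
    return _quantile_unchecked(
        a, q, axis, out, overwrite_input, method, keepdims, weights)
    return _ureduce(a,
                    func=_quantile_ureduce_func,
    ...<5 lines>...
                    overwrite_input=overwrite_input,
                    method=method)
    r = func(a, **kwargs)
    result = _quantile(arr,
                       quantiles=q,
    ...<2 lines>...
                       out=out,
                       weights=wgt)
    slices_having_nans = np.isnan(arr[-1, ...])
                                  ~~~^^^^^^^^^
IndexError: index -1 is out of bounds for axis 0 with size 0
```

```bash
python3 -m pendant '[{"translation":[-2,3,10],"twist":[0,0,0],"grip":-0.5},{"translation":[0,0,15],"twist":[0,0,0],"grip":-0.5},{"translation":[0,0,15],"twist":[0,0,0],"grip":-0.5},{"translation":[0,0,15],"twist":[0,0,0],"grip":-0.5},{"translation":[0,0,15],"twist":[0,0,0],"grip":-0.5},{"translation":[0,0,12],"twist":[0,0,0],"grip":-0.5},{"translation":[0,0,10],"twist":[0,0,0],"grip":-0.5},{"translation":[0,0,5],"twist":[0,0,0],"grip":-0.5},{"translation":[0,0,0],"twist":[0,0,0],"grip":-0.5},{"translation":[0,0,0],"twist":[0,0,0],"grip":-0.5}]'
python3 -c "
from h import *
go([*U(-.047,-.070),.0315],4.4)
i,p,d=grab('wrist');save('pics/w3.png',p)"
```

```text
t: 11.3
tool_pos: [0.5842, -0.1852, 0.0437]
orientation: [-3.139, -0.126, 0.001]
force: [-0.5, 0.1, -0.8]
opening: 0.0544
t 11.3 tcp [ 0.5842 -0.1852  0.0437] F [-0.5  0.1 -0.8] open 0.0544 q [-0.39  0.31  1.61  0.    1.22  1.1 ]
shift mm [ 0.6 -0.3 12.2]
twist [-0.     0.001  0.004]
```

View pics/w3.png

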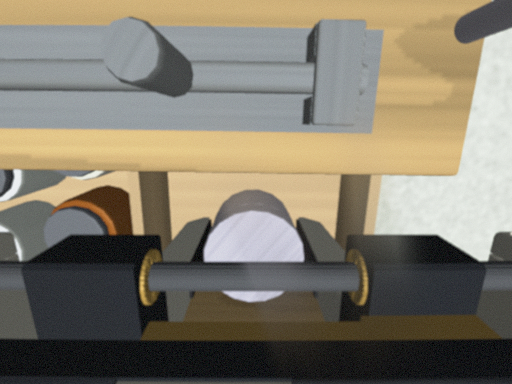

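Wrist view: the tin (255,250) sits midway between the walls (170 and 340), and the fingers are clear. Lowering it gently until it touches.

```bash
python3 -m pendant '[{"translation":[0,0,4],"twist":[0,0,0],"grip":-0.5},{"translation":[0,0,3],"twist":[0,0,0],"grip":-0.5},{"translation":[0,0,2],"twist":[0,0,0],"grip":-0.5},{"translation":[0,0,1],"twist":[0,0,0],"grip":-0.5},{"translation":[0,0,0],"twist":[0,0,0],"grip":-0.5},{"translation":[0,0,0],"twist":[0,0,0],"grip":-0.5},{"translation":[0,0,0],"twist":[0,0,0],"grip":-0.5},{"translation":[0,0,0],"twist":[0,0,0],"grip":-0.5},{"translation":[0,0,0],"twist":[0,0,0],"grip":-0.5},{"translation":[0,0,0],"twist":[0,0,0],"grip":-0.5}]'
```

```text
t: 12.35
tool_pos: [0.5863, -0.1861, 0.036]
orientation: [3.137, 0.126, 0.006]
force: [-0.9, 0.1, -1.3]
opening: 0.0546
```

```bash
python3 -m pendant '[{"translation":[0,0,1],"twist":[0,0,0],"grip":-0.5},{"translation":[0,0,1],"twist":[0,0,0],"grip":-0.5},{"translation":[0,0,1],"twist":[0,0,0],"grip":-0.5},{"translation":[0,0,1],"twist":[0,0,0],"grip":-0.5},{"translation":[0,0,0],"twist":[0,0,0],"grip":-0.5},{"translation":[0,0,0],"twist":[0,0,0],"grip":-0.5},{"translation":[0,0,0],"twist":[0,0,0],"grip":-0.5},{"translation":[0,0,0],"twist":[0,0,0],"grip":-0.5},{"translation":[0,0,0],"twist":[0,0,0],"grip":-0.5},{"translation":[0,0,0],"twist":[0,0,0],"grip":-0.5}]'
```

```text
t: 13.35
tool_pos: [0.5872, -0.1862, 0.033]
orientation: [3.137, 0.126, 0.009]
force: [0.7, 1.3, 0.6]
opening: 0.055
```

```bash
python3 -m pendant '[{"translation":[0,0,1],"twist":[0,0,0],"grip":-0.5},{"translation":[0,0,1],"twist":[0,0,0],"grip":-0.5},{"translation":[0,0,1],"twist":[0,0,0],"grip":-0.5},{"translation":[0,0,0],"twist":[0,0,0],"grip":-0.5},{"translation":[0,0,0],"twist":[0,0,0],"grip":-0.5},{"translation":[0,0,0],"twist":[0,0,0],"grip":-0.5},{"translation":[0,0,0],"twist":[0,0,0],"grip":-0.5},{"translation":[0,0,0],"twist":[0,0,0],"grip":-0.5},{"translation":[0,0,0],"twist":[0,0,0],"grip":-0.5},{"translation":[0,0,0],"twist":[0,0,0],"grip":-0.5}]'
```

```text
t: 14.35
tool_pos: [0.5889, -0.1861, 0.0329]
orientation: [3.137, 0.127, 0.013]
force: [-0.8, 0.9, 0.3]
opening: 0.0549
```

```bash
python3 -m pendant '[{"translation":[-1,0,2],"twist":[0,0,0],"grip":-0.5},{"translation":[-1,0,2],"twist":[0,0,0],"grip":-0.5},{"translation":[-1,0,2],"twist":[0,0,0],"grip":-0.5},{"translation":[0,0,1],"twist":[0,0,0],"grip":-0.5},{"translation":[0,0,1],"twist":[0,0,0],"grip":-0.5},{"translation":[0,0,1],"twist":[0,0,0],"grip":-0.5},{"translation":[0,0,1],"twist":[0,0,0],"grip":-0.5},{"translation":[0,0,1],"twist":[0,0,0],"grip":-0.5},{"translation":[0,0,1],"twist":[0,0,0],"grip":-0.5},{"translation":[0,0,1],"twist":[0,0,0],"grip":-0.5}]'
```

```text
t: 15.35
tool_pos: [0.5941, -0.1856, 0.0327]
orientation: [3.134, 0.129, 0.038]
force: [-2.8, 3.6, 8.6]
opening: 0.0544
```

Contact: 8.6 N upward and no further descent. Easing off, levelling, opening and backing out.

```bash
python3 -m pendant '[{"translation":[-2,0,0],"twist":[0,0.024,0],"grip":-0.5},{"translation":[0,0,0],"twist":[0,0,0],"grip":-0.5},{"translation":[0,0,0],"twist":[0,0,0],"grip":0.2},{"translation":[0,0,0],"twist":[0,0,0],"grip":0.35},{"translation":[0,0,0],"twist":[0,0,0],"grip":0.45},{"translation":[0,0,0],"twist":[0,0,0],"grip":0.45},{"translation":[0,0,0],"twist":[0,0,0],"grip":0.45},{"translation":[0,0,-4],"twist":[0,0,0],"grip":0.45},{"translation":[0,0,-8],"twist":[0,0,0],"grip":0.45},{"translation":[0,0,-12],"twist":[0,0,0],"grip":0.45}]'
python3 -m pendant '[{"translation":[-2,0,-20],"twist":[0,0,0],"grip":0.45},{"translation":[0,0,-20],"twist":[0,0,0],"grip":0.45},{"translation":[0,0,-20],"twist":[0,0,0],"grip":0.45},{"translation":[0,0,-20],"twist":[0,0,0],"grip":0.45},{"translation":[0,0,-20],"twist":[0,0,0],"grip":0.45},{"translation":[-10,0,-20],"twist":[0,0,0],"grip":0},{"translation":[-20,0,-20],"twist":[0,0,0],"grip":-0.5},{"translation":[-20,0,0],"twist":[0,0,0],"grip":-1},{"translation":[-20,0,0],"twist":[0,0,0],"grip":-1},{"translation":[0,0,0],"twist":[0,0,0],"grip":-1}]'
python3 - <<'E'
from h import *
go([*U(-.15,-.068),.07],4.4)
i,p,d=grab('wrist');c=cloud(i,d);save('pics/w4.png',p);np.savez('w4.npz',p=p,d=d,c=c)
Rz=R.from_euler('z',YAW).as_matrix()[:2,:2]
u=np.concatenate([(c[:,:,:2]-O)@Rz,c[:,:,2:]],2);H=u[:,:,2]
b=(u[:,:,0]>-.085)&(u[:,:,0]<0)&(u[:,:,1]>-.125)&(u[:,:,1]<-.015)&(H>.055)&(H<.075)
P=u[b];print("tin top",len(P),np.median(P,0),P.min(0),P.max(0))
k=(H>.138)&(H<.152)&(abs(u[:,:,0]-.037)<.02)&(abs(u[:,:,1]+.045)<.03);P=u[k];print("knob",len(P),np.median(P,0) if len(P) else 0,P.min(0),P.max(0))
g=(H>.118)&(H<.126)&(abs(u[:,:,0]-.037)<.03);h,e=np.histogram(u[g][:,1],np.arange(-.12,.12,.003));print([(round(a*1000),int(q)) for a,q in zip(e,h) if q>15]); print(np.percentile(u[g][:,0],[3,97]))
E
```

```text
t: 16.35
tool_pos: [0.5897, -0.1852, 0.0555]
orientation: [3.136, 0.129, 0.069]
force: [0.1, -0.9, -0.1]
opening: 0.0677
t: 17.35
tool_pos: [0.5125, -0.1925, 0.2144]
orientation: [3.127, 0.13, 0.093]
force: [0.5, 0.2, 0.3]
opening: 0.0321
t 17.35 tcp [ 0.5125 -0.1925  0.2144] F [0.5 0.2 0.3] open 0.0321 q [-0.47 -0.07  1.7   0.02  1.45  1.02]
shift mm [-38.9  -6.1 142.3]
twist [ 0.013 -0.059  0.006]
tin top 1971 [-0.04033015 -0.07186112  0.06512913] [-0.08412087 -0.12376189  0.05501744] [-0.01283501 -0.01511399  0.07499687]
knob 320 [ 0.03543447 -0.0442434   0.14643707] [ 0.02991834 -0.0508555   0.13801434] [ 0.04361377 -0.03723464  0.14935571]
[(-105, 37), (-102, 130), (-99, 126), (-96, 135), (-93, 121), (-90, 58), (24, 19), (27, 151), (30, 134), (33, 119), (36, 125), (39, 79)]
[0.02260074 0.05509212]
```

View pics/w4.png

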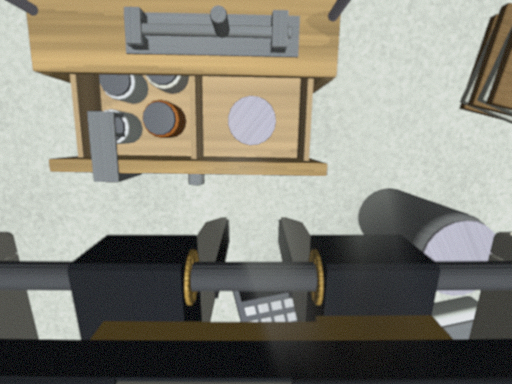

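The tin stands upright in the bay at (252,120), with its top at z=0.065 (16+50 mm, as it should be). From the wrist picture the guides and drawer walls sit about 6 mm further to −y than my frame, so I'm shifting the frame. Next I'll lean 15° and get in front of the panel.

```bash
echo 'O=np.array([.6267,-.1175])' >> h.py
python3 -m pendant '[{"translation":[-15,0,0],"twist":[0,0.05,0],"grip":-1},{"translation":[-15,0,0],"twist":[0,0.05,0],"grip":-1},{"translation":[-10,-10,0],"twist":[0,0.05,0],"grip":-1},{"translation":[0,-10,0],"twist":[0,0.05,0],"grip":-1},{"translation":[0,0,20],"twist":[0,0,0],"grip":-1},{"translation":[0,0,20],"twist":[0,0,0],"grip":-1},{"translation":[-5,0,20],"twist":[0,0,0],"grip":-1},{"translation":[-5,0,10],"twist":[0,0,0],"grip":-1},{"translation":[0,0,0],"twist":[0,0,0],"grip":-1},{"translation":[0,0,0],"twist":[0,0,0],"grip":-1}]'
python3 -c "
from h import *
go([*U(-.145,-.045),.06],4.4,15)"
```

```text
t: 18.4
tool_pos: [0.4883, -0.1758, 0.1445]
orientation: [3.104, 0.133, 0.432]
force: [0.2, 0.1, -0.1]
opening: 0.0003
t 18.4 tcp [ 0.4883 -0.1758  0.1445] F [ 0.2  0.1 -0.1] open 0.0003 q [-0.55 -0.31  2.06  0.16  1.16  0.88]
shift mm [-25.4  -3.9  80.5]
twist [ 0.014 -0.014  0.011]
```

```bash
python3 -m pendant '[{"translation":[-13,-2,0],"twist":[0.014,-0.014,0.011],"grip":-1},{"translation":[-12,-2,0],"twist":[0,0,0],"grip":-1},{"translation":[0,0,20],"twist":[0,0,0],"grip":-1},{"translation":[0,0,20],"twist":[0,0,0],"grip":-1},{"translation":[0,0,20],"twist":[0,0,0],"grip":-1},{"translation":[0,0,15],"twist":[0,0,0],"grip":-1},{"translation":[0,0,5],"twist":[0,0,0],"grip":-1},{"translation":[0,0,0],"twist":[0,0,0],"grip":-1},{"translation":[0,0,0],"twist":[0,0,0],"grip":-1},{"translation":[0,0,0],"twist":[0,0,0],"grip":-1}]'
python3 -c "
from h import *
go([*U(-.115,-.045),.06],4.4,15)
go([*U(-.0215,-.045),.06],4.4,15)"
```

```text
t: 19.4
tool_pos: [0.4859, -0.1762, 0.0688]
orientation: [-3.104, -0.114, -0.42]
force: [-0.0, -0.4, 0.3]
opening: 0.0004
t 19.4 tcp [ 0.4859 -0.1762  0.0688] F [-0.  -0.4  0.3] open 0.0004 q [-0.56 -0.21  2.12  0.18  1.01  0.85]
shift mm [26.5 -2.9 16.4]
twist [ 0.004 -0.007 -0.003]
t 19.4 tcp [ 0.4859 -0.1762  0.0688] F [-0.  -0.4  0.3] open 0.0004 q [-0.56 -0.21  2.12  0.18  1.01  0.85]
shift mm [116.7  -3.2  41.2]
twist [ 0.004 -0.007 -0.003]
```

```bash
python3 -m pendant '[{"translation":[8,-1,3],"twist":[0,0,0],"grip":-1},{"translation":[8,-1,3],"twist":[0,0,0],"grip":-1},{"translation":[8,-1,3],"twist":[0,0,0],"grip":-1},{"translation":[7,0,2],"twist":[0,0,0],"grip":-1},{"translation":[7,0,2],"twist":[0,0,0],"grip":-1},{"translation":[7,0,2],"twist":[0,0,0],"grip":-1},{"translation":[7,0,2],"twist":[0,0,0],"grip":-1},{"translation":[7,0,2],"twist":[0,0,0],"grip":-1},{"translation":[7,0,2],"twist":[0,0,0],"grip":-1},{"translation":[7,0,2],"twist":[0,0,0],"grip":-1}]'
python3 -c "
from h import *
go([*U(-.0215,-.045),.06],4.4,15)"
```

```text
t: 20.4
tool_pos: [0.5693, -0.1681, 0.0683]
orientation: [-3.106, -0.115, -0.423]
force: [-1.7, -1.2, 2.1]
opening: 0.0007
t 20.4 tcp [ 0.5693 -0.1681  0.0683] F [-1.7 -1.2  2.1] open 0.0007 q [-0.46  0.01  1.93  0.16  0.97  0.97]
shift mm [35.9 -1.2 18.6]
twist [ 0.006 -0.009 -0.002]
```

```bash
python3 -m pendant '[{"translation":[5,0,1.5],"twist":[0,0,0],"grip":-1},{"translation":[4,0,1.2],"twist":[0,0,0],"grip":-1},{"translation":[4,0,1.2],"twist":[0,0,0],"grip":-1},{"translation":[4,0,1.2],"twist":[0,0,0],"grip":-1},{"translation":[4,0,1.2],"twist":[0,0,0],"grip":-1},{"translation":[3,0,1],"twist":[0,0,0],"grip":-1},{"translation":[3,0,1],"twist":[0,0,0],"grip":-1},{"translation":[3,0,1],"twist":[0,0,0],"grip":-1},{"translation":[3,0,1],"twist":[0,0,0],"grip":-1},{"translation":[3,0,1],"twist":[0,0,0],"grip":-1}]'
python3 -c "
from h import *
go([*U(-.0215,-.045),.06],4.4,15)"
```

```text
t: 21.4
tool_pos: [0.6094, -0.165, 0.0665]
orientation: [-3.106, -0.115, -0.419]
force: [-26.6, -1.4, 23.0]
opening: -0.0001
t 21.4 tcp [ 0.6094 -0.165   0.0665] F [-26.6  -1.4  23. ] open -0.0001 q [-0.42  0.11  1.83  0.15  0.97  1.01]
shift mm [-2.3 -1.   6.1]
twist [ 0.005 -0.006 -0.002]
```

```bash
python3 -m pendant '[{"translation":[-2,0,-0.5],"twist":[0,0,0],"grip":-1},{"translation":[-5,0,-1],"twist":[0,0,0],"grip":-1},{"translation":[-20,0,-5],"twist":[0,0,0],"grip":-1},{"translation":[-25,0,-10],"twist":[0,0,0],"grip":-1},{"translation":[-20,0,-25],"twist":[0,0.1,0],"grip":-1},{"translation":[-10,0,-35],"twist":[0,0.1,0],"grip":-1},{"translation":[-10,0,-35],"twist":[0,0.1,0],"grip":-1},{"translation":[-10,0,-30],"twist":[0,0.05,0],"grip":-1},{"translation":[0,0,0],"twist":[0,0,0],"grip":-1},{"translation":[0,0,0],"twist":[0,0,0],"grip":-1}]'
python3 - <<'E'
from h import *
go([*U(.033,-.07),.16],4.4,35)
i,p,d=grab('wrist');c=cloud(i,d);i2,p2,d2=grab('side')
save('pics/w5.png',np.hstack([cv2.resize(p,(400,300)),cv2.resize(p2[105:225,190:350],(400,300),interpolation=cv2.INTER_CUBIC)]))
Rz=R.from_euler('z',YAW).as_matrix()[:2,:2]
u=np.concatenate([(c[:,:,:2]-O)@Rz,c[:,:,2:]],2);H=u[:,:,2]
k=(H>.130)&(H<.152)&(abs(u[:,:,0]-.037)<.02)&(abs(u[:,:,1]+.04)<.03);P=u[k];print("knob",len(P),np.median(P,0),P.min(0),P.max(0))
g=(H>.118)&(H<.128)&(abs(u[:,:,0]-.037)<.03);h,e=np.histogram(u[g][:,1],np.arange(-.12,.12,.003));print([(round(a*1000),int(q)) for a,q in zip(e,h) if q>15]); print(np.percentile(u[g][:,0],[3,97]))
f=(H>.085)&(H<.099)&(u[:,:,0]<.02)&(abs(u[:,:,1])<.13);print("panel x",np.percentile(u[f][:,0],[2,20,50,98]))
s=(H>.225)&(H<.26)&(abs(u[:,:,1])<.12);print("rim",np.percentile(u[s],[1,50],axis=0))
E
```

```text
t: 22.4
tool_pos: [0.4601, -0.1758, 0.1607]
orientation: [-2.98, -0.114, -0.949]
force: [-0.1, 0.2, -0.2]
opening: 0.0006
t 22.4 tcp [ 0.4601 -0.1758  0.1607] F [-0.1  0.2 -0.2] open 0.0006 q [-0.83 -0.7   2.4   0.53  1.09  0.5 ]
shift mm [165.7  23.9 118.4]
twist [ 0.01  -0.005  0.003]
knob 310 [ 0.03233882 -0.03800649  0.14255709] [ 0.02873434 -0.04489679  0.13005885] [ 0.04377143 -0.03087654  0.14868939]
[(-99, 17), (-96, 60), (-93, 62), (-90, 61), (-87, 64), (-84, 31), (-45, 23), (-42, 25), (-39, 25), (-36, 24), (33, 71), (36, 63), (39, 65), (42, 68), (45, 50), (60, 118), (63, 86), (66, 89), (69, 88), (72, 93), (75, 85), (78, 94), (81, 87)]
[0.00995504 0.0554104 ]
panel x [-0.01497456 -0.01097841 -0.00459651  0.0178383 ]
rim [[-0.22061493 -0.11359771  0.23166684]
 [-0.20371338 -0.0168244   0.25805002]]
```

View pics/w5.png

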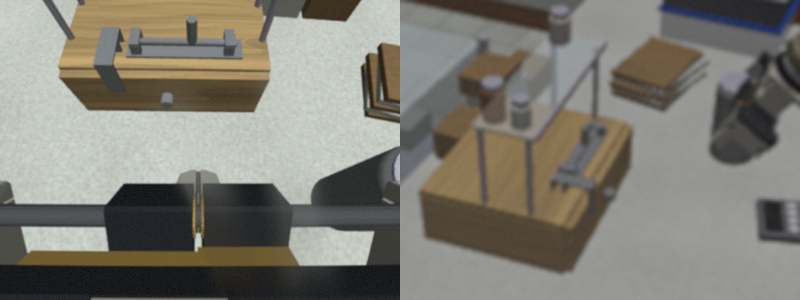

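Wrist view (left): the drawer face is flush, and the keeper at unit y=60–84 mm lines up with the rod. The knob is at y=−38 mm, guides at −90 and +40, so the frame now agrees with the description. The side view shows the drawer shut. Now moving in beside the knob.

```bash
python3 -m pendant '[{"translation":[16,3,11],"twist":[0,0,0],"grip":-1},{"translation":[16,3,11],"twist":[0,0,0],"grip":-1},{"translation":[16,3,11],"twist":[0,0,0],"grip":-1},{"translation":[16,3,11],"twist":[0,0,0],"grip":-1},{"translation":[16,3,11],"twist":[0,0,0],"grip":-1},{"translation":[16,3,11],"twist":[0,0,0],"grip":-1},{"translation":[16,3,11],"twist":[0,0,0],"grip":-1},{"translation":[16,3,11],"twist":[0,0,0],"grip":-1},{"translation":[10,0,7],"twist":[0,0,0],"grip":-1},{"translation":[0,0,0],"twist":[0,0,0],"grip":-1}]'
python3 -c "
from h import *
go([*U(.036,-.07),.16],4.4,35)
go([*U(.036,-.07),.135],4.4,35)"
```

```text
t: 23.5
tool_pos: [0.642, -0.1722, 0.1363]
orientation: [-2.969, -0.134, -0.89]
force: [0.5, 0.7, -0.6]
opening: 0.0006
t 23.5 tcp [ 0.642  -0.1722  0.1363] F [ 0.5  0.7 -0.6] open 0.0006 q [-0.53 -0.08  1.98  0.47  0.82  0.7 ]
shift mm [33.8 14.4 -6.4]
twist [-0.02   0.028  0.007]
t 23.5 tcp [ 0.642  -0.1722  0.1363] F [ 0.5  0.7 -0.6] open 0.0006 q [-0.53 -0.08  1.98  0.47  0.82  0.7 ]
shift mm [20.  14.7 14.5]
twist [-0.02   0.028  0.007]
```

```bash
python3 -m pendant '[{"translation":[3,5,-6],"twist":[-0.01,0.014,0],"grip":-1},{"translation":[3,5,-6],"twist":[-0.01,0.014,0.007],"grip":-1},{"translation":[6,5,0],"twist":[0,0,0],"grip":-1},{"translation":[7,0,5],"twist":[0,0,0],"grip":-1},{"translation":[7,0,5],"twist":[0,0,0],"grip":-1},{"translation":[5,0,5],"twist":[0,0,0],"grip":-1},{"translation":[0,0,0],"twist":[0,0,0],"grip":-1},{"translation":[0,0,0],"twist":[0,0,0],"grip":-1},{"translation":[0,0,0],"twist":[0,0,0],"grip":-1},{"translation":[0,0,0],"twist":[0,0,0],"grip":-1}]'
python3 -c "
from h import *
go([*U(.036,-.07),.135],4.4,35)"
```

```text
t: 24.5
tool_pos: [0.6722, -0.1844, 0.1489]
orientation: [-2.972, -0.114, -0.933]
force: [-0.1, -0.3, 0.1]
opening: 0.0004
t 24.5 tcp [ 0.6722 -0.1844  0.1489] F [-0.1 -0.3  0.1] open 0.0004 q [-0.52 -0.03  1.91  0.47  0.79  0.72]
shift mm [-11.4  -0.2   9. ]
twist [-0.001  0.002 -0.   ]
```

```bash
python3 -m pendant '[{"translation":[-6,0,4],"twist":[0,0,0],"grip":-1},{"translation":[-5,0,4],"twist":[0,0,0],"grip":-1},{"translation":[0,0,0],"twist":[0,0,0],"grip":-1},{"translation":[0,0,0],"twist":[0,0,0],"grip":-1},{"translation":[0,-3,0],"twist":[0,0,0],"grip":-1},{"translation":[0,-3,0],"twist":[0,0,0],"grip":-1},{"translation":[0,-3,0],"twist":[0,0,0],"grip":-1},{"translation":[0,-3,0],"twist":[0,0,0],"grip":-1},{"translation":[0,-3,0],"twist":[0,0,0],"grip":-1},{"translation":[0,-3,0],"twist":[0,0,0],"grip":-1}]'
python3 -c "
from h import *
go([*U(.036,-.0245),.135],4.4,35)"
```

```text
t: 25.5
tool_pos: [0.6651, -0.1663, 0.1345]
orientation: [-2.973, -0.113, -0.933]
force: [0.4, -2.9, -2.3]
opening: -0.0
t 25.5 tcp [ 0.6651 -0.1663  0.1345] F [ 0.4 -2.9 -2.3] open -0.0 q [-0.49 -0.05  1.96  0.46  0.76  0.74]
shift mm [  1.5 -27.1   0.5]
twist [ 0.     0.003 -0.001]
```

Contact on the knob (−2.9 N). Pushing it home.

```bash
python3 -m pendant '[{"translation":[1,-3,0],"twist":[0,0,0],"grip":-1},{"translation":[0,-3,0],"twist":[0,0,0],"grip":-1},{"translation":[0,-3,0],"twist":[0,0,0],"grip":-1},{"translation":[0,-3,0],"twist":[0,0,0],"grip":-1},{"translation":[0,-3,0],"twist":[0,0,0],"grip":-1},{"translation":[0,-3,0],"twist":[0,0,0],"grip":-1},{"translation":[0,-3,0],"twist":[0,0,0],"grip":-1},{"translation":[0,-3,0],"twist":[0,0,0],"grip":-1},{"translation":[0,-2,0],"twist":[0,0,0],"grip":-1},{"translation":[0,-2,0],"twist":[0,0,0],"grip":-1}]'
python3 -c "
from h import *
go([*U(.036,-.0245),.135],4.4,35)"
```

```text
t: 26.5
tool_pos: [0.6635, -0.1358, 0.135]
orientation: [-2.974, -0.113, -0.933]
force: [0.7, -2.9, -1.6]
opening: 0.0002
t 26.5 tcp [ 0.6635 -0.1358  0.135 ] F [ 0.7 -2.9 -1.6] open 0.0002 q [-0.44 -0.08  1.99  0.43  0.74  0.81]
shift mm [0.6 3.4 0.4]
twist [ 0.     0.003 -0.001]
```

```bash
python3 -m pendant '[{"translation":[0,-2,0],"twist":[0,0,0],"grip":-1},{"translation":[0,-2,0],"twist":[0,0,0],"grip":-1},{"translation":[0,-2,0],"twist":[0,0,0],"grip":-1},{"translation":[0,-2,0],"twist":[0,0,0],"grip":-1},{"translation":[0,-2,0],"twist":[0,0,0],"grip":-1},{"translation":[0,-2,0],"twist":[0,0,0],"grip":-1},{"translation":[0,-2,0],"twist":[0,0,0],"grip":-1},{"translation":[0,-2,0],"twist":[0,0,0],"grip":-1},{"translation":[0,-2,0],"twist":[0,0,0],"grip":-1},{"translation":[0,-2,0],"twist":[0,0,0],"grip":-1}]'
python3 -c "
from h import *
go([*U(.036,-.0245),.135],4.4,35)"
```

```text
t: 27.5
tool_pos: [0.6629, -0.1349, 0.1356]
orientation: [2.986, 0.096, 0.947]
force: [2.9, -11.2, -5.2]
opening: 0.0003
t 27.5 tcp [ 0.6629 -0.1349  0.1356] F [  2.9 -11.2  -5.2] open 0.0003 q [-0.41 -0.1   2.01  0.38  0.7   0.87]
shift mm [0.7 4.3 1.4]
twist [ 0.033 -0.002 -0.002]
```

The force rose to 11 N with no advance, so the bolt is against its end stop. Backing off and checking.

```bash
python3 -m pendant '[{"translation":[0,3,0],"twist":[0,0,0],"grip":-1},{"translation":[0,5,0],"twist":[0,0,0],"grip":-1},{"translation":[0,0,-10],"twist":[0,0,0],"grip":-1},{"translation":[-5,0,-20],"twist":[0,0,0],"grip":-1},{"translation":[-20,0,-25],"twist":[0,0,0],"grip":-1},{"translation":[-25,0,-25],"twist":[0,0,0],"grip":-1},{"translation":[-25,0,-25],"twist":[0,0,0],"grip":-1},{"translation":[-25,0,-25],"twist":[0,0,0],"grip":-1},{"translation":[-10,0,-10],"twist":[0,0,0],"grip":-1},{"translation":[0,0,0],"twist":[0,0,0],"grip":-1}]'
python3 - <<'E'
from h import *
go([*U(.036,-.0245),.135],4.4,35)
i,p,d=grab('wrist');c=cloud(i,d);i2,p2,d2=grab('scene')
save('pics/w6.png',np.hstack([cv2.resize(p,(400,300)),cv2.resize(p2[75:345,170:345],(400,300*2),interpolation=cv2.INTER_CUBIC)[:300] if 0 else cv2.resize(p2[60:330,150:510],(400,300))]))
Rz=R.from_euler('z',YAW).as_matrix()[:2,:2]
u=np.concatenate([(c[:,:,:2]-O)@Rz,c[:,:,2:]],2);H=u[:,:,2]
k=(H>.132)&(H<.152)&(abs(u[:,:,0]-.037)<.02)&(abs(u[:,:,1])<.06);P=u[k];print("knob",len(P),np.median(P,0),P.min(0),P.max(0))
g=(H>.118)&(H<.128)&(abs(u[:,:,0]-.037)<.03);h,e=np.histogram(u[g][:,1],np.arange(-.12,.12,.003));print([(round(a*1000),int(q)) for a,q in zip(e,h) if q>15])
f=(H>.03)&(H<.09)&(u[:,:,0]<.02)&(u[:,:,0]>-.04)&(abs(u[:,:,1]+.06)<.04);print("panel face x",np.median(u[f][:,0]))
r=(H>.106)&(H<.119)&(abs(u[:,:,0]-.035)<.012);print("rod y",np.percentile(u[r][:,1],[1,99]))
c2=cloud(i2,d2);H2=c2[:,:,2]
for n,v in {"jar_a":(.4368,.2559,.115),"jar_b":(.5434,.3033,.1),"can":(.4763,-.3894,.15)}.items():
    m=(abs(H2-v[2])<.008)&(np.hypot(c2[:,:,0]-v[0],c2[:,:,1]-v[1])<.06);P=c2[m];print(n,v,((P.max(0)+P.min(0))/2).round(4) if len(P) else None)
E
```

```text
t: 28.5
tool_pos: [0.4877, -0.1492, 0.1938]
orientation: [2.984, 0.104, 0.954]
force: [0.7, -0.3, 0.1]
opening: 0.0005
t 28.5 tcp [ 0.4877 -0.1492  0.1938] F [ 0.7 -0.3  0.1] open 0.0005 q [-0.69 -0.72  2.35  0.45  1.06  0.68]
shift mm [110.3  -0.7 150.5]
twist [ 0.031 -0.007  0.003]
knob 222 [ 3.37293931e-02 -1.11478979e-04  1.44305263e-01] [ 0.03000912 -0.0065737   0.1323074 ] [0.04344909 0.00718112 0.14929314]
[(-96, 59), (-93, 57), (-90, 58), (-87, 62), (-84, 34), (-6, 17), (-3, 18), (0, 17), (33, 62), (36, 60), (39, 62), (42, 58), (45, 44), (60, 93), (63, 82), (66, 90), (69, 87), (72, 87), (75, 84), (78, 87), (81, 86), (84, 27)]
panel face x -0.011922431891435012
rod y [-0.08391386  0.06299926]
jar_a (0.4368, 0.2559, 0.115) [0.4368 0.2534 0.1152]
jar_b (0.5434, 0.3033, 0.1) [0.544  0.3008 0.1005]
can (0.4763, -0.3894, 0.15) [ 0.4766 -0.3882  0.1496]
```

View pics/w6.png

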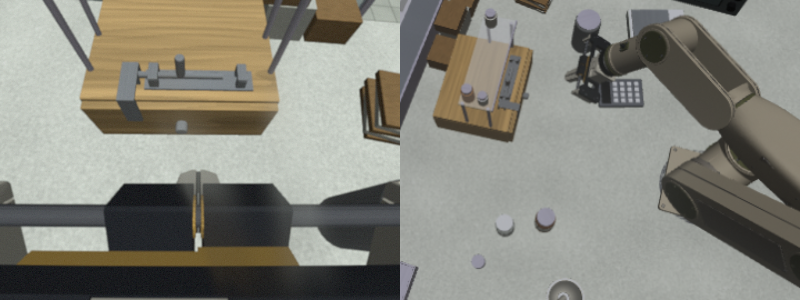

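The knob is at y=0.0 mm, which is full travel. The rod enters the keeper, the drawer face is flush, and the jars and canister haven't moved. The robot is clear (the wrist reads about 0 N), so I'm handing in.

```bash
python3 -c "
from h import *
print(robot.close_job())"
```

```text
the job is handed in; nothing more can be done
None
```

The job is done and was handed in at about 28.6 s of robot time, against the 61 s limit. No verdict was reported.

- **Tin:** I set the middle-sized tin (measured 55 mm across) on the floor of the drawer's empty half. It touched down at about 9 N and stayed upright on release, with its top at 65 mm. I couldn't see it again once the drawer was shut.
- **Drawer:** I slowed down over the last stretch of the push, but I kept pressing briefly after it reached its stop. The reading there was 27 N back and 23 N up, through the fingertips, so the contact was firmer than I meant. The front face measured −12 to −15 mm against an expected −14 mm, so it is shut.
- **Bolt:** I pushed the knob to its end stop, where the force rose to 11 N with no further movement. The knob measured y = 0.0 mm, which is full travel, and the rod was seen entering the keeper.
- **Jars and canister:** they were within about 3 mm of where I first measured them, which is about the measuring error.
- **Disagreement in measurements:** my first estimate of the unit's position from the scene camera was about 6 mm off in y. I corrected it from the wrist camera, and later readings of the guides and keeper agreed with the description.

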